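# Stack sanding blocks with a separator, then hold the tray cover at its mark

### The arm

A 6-joint arm with a two-finger parallel gripper is mounted at the origin on a cart in front of the work surface, level with it; the furniture and walls round the work are solid. World frame = base frame: x ahead of the robot, y to its left, z up, the work surface at z = 0. Lengths are in m, angles in degrees, forces in N, time in s.
With the tool pointing down it reaches from about 0.275 to 0.875 m from the base axis. Payload 12.5 kg.
Tool frame: the origin (TCP) lies on the centre line of the jaws, within the pads' length; the fingertips stand 22 mm ahead of it and the grasp point (between the pads) lies 3 mm ahead of it; z points along the fingers, y is the line along which they close (so a half turn about z gives the same grasp; the last joint's range is limited). The gripper opens to 85 mm and grips with 20 to 120 N. Pads are 22 mm wide; open, the fingers measure 114 mm over their backs; the gripper's body (76 mm by 85 mm) begins 54 mm behind the grasp point. The pads swing forward as they close: fully open they stand 13 mm farther back than shut.
Start: joints at [59.038, 20.094, 94.641, -0, 65.266, -4.847], TCP at [0.242, 0.494, 0.253] pointing down, gripper open.
Joint ranges: [-157.81, 157.81], [-45, 120.19], [0.68, 151.7], [-89.99, 269.99], [4.06, 180], [-164.3, 164.3]. Speed limits (degrees/s): [127.2, 127.2, 159.86, 180, 180, 180].

### API

Orientations are given as [roll, pitch, yaw] about the fixed x, y, z axes, in that order (R = Rz(yaw) Ry(pitch) Rx(roll)).
In Python, from plant import state, grab_frame, close_job, recognise, tip_of gives the robot as it stands.
- The arm moves only by the tool send_rows, never from a script. Its argument "motion" is a list of rows, each an object of numbers: "hand": the closure, from -1 (fully open) to 1 (shut); "dx", "dy", "dz": the shift along the tool's x, y, z in cm; "rx", "ry", "rz": the turn, a rotation vector about the tool's x, y, z in rad. A call has 1 to 12 rows; each row is the pose to reach, as a shift and turn from the pose commanded when the call began, along the tool's axes at that moment; what a row does not reach only later rows make up. A row lasts 1/12 s, in which the tool goes at most 41.7 mm and 7.16 degrees, less where a joint would pass 70% of its speed; a pose out of reach is approached as far as the arm can. A call with a gripper value outside its range is refused whole. The fingers move at their own pace and stop on an object; "force" is the grip in N (left out, the last holds). Time passes only in rows, so rows that repeat a pose let the fingers close. It gives the time, the measured TCP pose, the force, the opening and the grip force at its end, in the units of the state.
- state(): the state, without advancing time (a new reading comes with each control period).
- grab_frame(name): name is "side" or "top" or "wrist"; returns a dict with "pixels" (400x640x3 uint8, red, green, blue), "z_map" (400x640 float32, m along the optical axis (not along the pixel's ray), 0 where there is no reading), "fx", "fy", "cx", "cy" (pixels), "extrinsics" (4x4, takes a point from world to camera coordinates). Camera axes: x right, y down, z forward; pixel columns grow to the right and rows downward; lengths in m; the calibration is good to about 2 mm. A picture is of the moment at which its call begins.
- close_job(): hands the job in; it is judged then, once.
Trained networks look in the newest picture that a camera, given by its name, has taken for a name from the list of things; names that differ only in an ending like _2 or _b are one class to them, and where a whole thing is asked for, a point or a joint stands for the part that bears it (a point fixed in the world has none). Each returns a list of dicts, best first, with "confidence" (0 to 1); they miss things now and then, are a little off and sometimes report something else, mostly with a low value. They report only what shows in the picture. A call takes as long as a camera call. They do not tell look-alikes from the thing itself.
- recognise(camera, query): "location" ([x, y, z] in m, in the coordinates of the camera as it stood for that picture, good to about 4 mm: the middle of the surface that is visible of it).
- tip_of(camera, query): "location" ([x, y, z] in m, in the coordinates of the camera as it stood for that picture, good to about 4 mm: a listed point, or the origin of a listed thing).
The state is a dict: "time_s": time; "joint_positions": joint angles; "joint_velocities": joint speeds; "tau": joint torques, N m; "tcp_pos": TCP position; "ee_rot": TCP orientation; "ft_force": force on the tool from outside, world axes, zero at the start; "moment": the same for the moment, N m; "gripper_width": finger opening in m; "gripper_force": force on a finger pad.
Only numpy, scipy, OpenCV 4.12 (cv2) and the standard library are available. Lean on these libraries where they do the work, as an engineer would, in place of code of your own. Each camera call takes 0.05 s, during which the arm holds its last target. There are 200 camera calls.

### The job

Pack the sanding blocks: lay the white separator sheet squarely on the sanding block in the wooden tray, set the loose sanding block squarely on the sheet, lengthwise along it, then take the tray's open hinged cover by its black knob, swing it up until it is in line with the red pointer, and hold it there against its weight so that a stay can be screwed on. Finish while still holding the cover at the pointer; do not shift the pointer, and leave the tools and other things on the bench where they are.

Things in the scene. Friction and masses are not known exactly. Their poses are not given: they have to be found in the camera images.
- tray: fixed wooden tray left of the plotter frame. Origin on the bench, straight below the centre of the block lying in it; x away from the robot, across the blocks; y along them; z up. Floor 8 mm up, corner stops to 17 mm. Two hinge posts (93 mm high, 14 mm wide) stand at x = -74, y = +-55 mm, open between them. The pointer turns on the hinge pin's +y end
- cover_hinge (a point): the middle of the cover's hinge axis, 84 mm above the bench and 74 mm toward the tray's -x from its origin; the hinge axis runs along the tray's y, and the frame's axes are the tray's
- cover (a joint): angle of the hinged plywood cover, rad: 0 = open, level, sticking out from the hinge toward the tray's -x (to the robot), on its stop, as at the start; it grows as the free edge swings up and over toward the blocks (1.57 upright, 3.1 shut). It weighs about 250 g, turns freely and falls back if let go
- cover_knob (a point): centre of the black knob at the cover's free edge: a cylinder 20 mm across, 30 mm long along the hinge axis (tray's y), 132 mm from that axis, on a neck 12 mm wide. The panel (92 mm wide, 7 mm thick) ends 92 mm from the axis, so the knob's end faces stand free to be pinched from above, 30 mm apart. x points to the hinge along the cover, y along the hinge axis
- pointer (a joint): angle of the red setting pointer, rad, on the same hinge pin and counted just like the cover's angle: the cover is at the mark when the two are equal. Set between 0.7 and 1.05 at the start; a tight friction joint, to be left as it is
- pointer_tip (a point): tip of the red pointer, 109 mm from the hinge axis and 70 mm to the tray's +y side of the cover's middle; x points from the tip toward the hinge pin
- separator_center (a point): centre of the loose white plastic separator sheet, 64 (its x) x 108 (its y) x 6 mm, 50 g; at the start flat on the bench inside the left half of the plotter's frame (frame rails 25 to 45 mm above the bench)
- separator: the same sheet; origin at the centre of its underside
- tray_block_center (a point): centre of the cork sanding block already lying in the tray, 60 (x) x 111 (y) x 31 mm; its top is 39 mm above the bench
- loose_block_center (a point): centre of the loose cork sanding block, 60 (its x) x 111 (its y) x 31 mm, 90 g, lying on the bench right of the plotter's frame; its centre is half-way up, 15.5 mm above the bench
- loose_block: the same loose block; origin at the centre of its underside
- mallet: wooden mallet lying on the bench at the left; leave alone (loose)
- pincers: dark iron pincers lying flat at the right front; leave alone (loose)
- carton_small: small cardboard carton 75x100x65 mm, right; leave alone (loose)
- candle_stub: candle stub 23 mm thick, 64 mm tall, standing at the right; leave alone (loose)
Not all that is in view belongs to the job. What is shaped like the loose_block but orange is not meant.

How it is judged:
By the outcome, as a careful person would: the job done as asked, in the order asked, and still so for the second after the job is handed in, while the arm keeps its last pose, push and grip.
It also fails if it takes over 72 s, if anything falls off the work surface, if the arm or the gripper's body presses on something with over 40 N, if the wrist force passes 120 N, or if a joint passes its speed limit or range.

## Working session

There is one attempt and no reset: what is moved stays moved. The work goes in short steps, Python scripts to look and compute and a tool call to move; the robot and the scene stay as the last step left them, time stands still between calls to the robot, and variables do not carry over. Pictures are saved under pics/ and viewed, at most 10 in all, crops included, and the job is handed in when it is done.

Besides the shell and the picture viewer there is one more tool, called after "Call:" as a command line: name --argument value ..., lists and objects as JSON in quotes. send_rows: Moves the arm, as the interface text tells. Its arguments: {"type":"object","properties":{"motion":{"type":"array","items":{"type":"object","properties":{"hand":{"type":"number"},"dx":{"type":"number"},"dy":{"type":"number"},"dz":{"type":"number"},"rx":{"type":"number"},"ry":{"type":"number"},"rz":{"type":"number"}}}},"force":{"type":"number"}},"required":["motion"]}

```bash
ls; mkdir -p pics; cat > h.py <<'E'
import numpy as np, cv2
from plant import state, grab_frame, close_job, recognise, tip_of
from scipy.spatial.transform import Rotation as R
def w(fr,p):
    E=np.array(fr["extrinsics"]); return E[:3,:3].T@(np.array(p)-E[:3,3])
def cloud(fr):
    z=fr["z_map"]; v,u=np.mgrid[:z.shape[0],:z.shape[1]]
    P=np.stack([(u-fr["cx"])/fr["fx"]*z,(v-fr["cy"])/fr["fy"]*z,z],-1)
    E=np.array(fr["extrinsics"]); return (P-E[:3,3])@E[:3,:3]
def save(fr,n): cv2.imwrite(f"pics/{n}.png",fr["pixels"][:,:,::-1])
def proj(fr,p):
    E=np.array(fr["extrinsics"]); q=E[:3,:3]@np.array(p)+E[:3,3]
    return q[0]/q[2]*fr["fx"]+fr["cx"],q[1]/q[2]*fr["fy"]+fr["cy"]
E
python3 - <<'E'
from h import *
print(state())
for c in ["top","side"]:
    f=grab_frame(c); save(f,c+"0"); np.savez(c+"0.npz",**f)
    for q in ["cover_hinge","cover_knob","pointer_tip","separator_center","tray_block_center","loose_block_center"]:
        for d in tip_of(c,q)[:3]: print(c,q,round(d["confidence"],2),w(f,d["location"]).round(3),np.round(proj(f,w(f,d["location"]))))
E
```

```text
pics
{'time_s': 0.0, 'joint_positions': array([ 5.90367930e+01,  2.01247169e+01,  9.46775276e+01,  2.18940317e-03,
        6.52660604e+01, -4.84750112e+00]), 'joint_velocities': array([ 0.01459094, -0.08466779,  0.0069479 , -0.03222915, -0.03823961,
        0.03629602]), 'tau': array([ 9.37661571e-04, -5.06094432e+01, -2.91406506e+01, -2.35640465e-05,
        4.54183028e-03,  8.62257519e-07]), 'tcp_pos': array([0.24191312, 0.49359488, 0.25275095]), 'ee_rot': array([-1.79932107e+02, -7.75238735e-03,  1.53883372e+02]), 'ft_force': array([ 0.41657945, -0.18312601, -0.35850891]), 'moment': array([0.07106432, 0.01401565, 0.01114295]), 'gripper_force': 0.0, 'gripper_width': 0.08540484289293263}
top cover_hinge 0.57 [0.524 0.232 0.081] [252. 191.]
top cover_knob 0.83 [0.398 0.212 0.084] [258. 229.]
top cover_knob 0.58 [ 0.505 -0.437 -0.004] [445. 196.]
top pointer_tip 0.51 [0.453 0.294 0.17 ] [227. 212.]
top pointer_tip 0.15 [ 0.647 -0.478  0.001] [455. 155.]
top separator_center 0.71 [0.547 0.033 0.001] [312. 186.]
top tray_block_center 0.75 [0.604 0.244 0.021] [251. 170.]
top loose_block_center 0.57 [ 0.502 -0.439  0.01 ] [447. 196.]
top loose_block_center 0.56 [ 0.629 -0.223  0.012] [384. 161.]
side cover_hinge 0.89 [0.529 0.231 0.084] [322. 176.]
side pointer_tip 0.63 [0.453 0.289 0.175] [304. 152.]
side separator_center 0.54 [0.441 0.549 0.003] [298. 167.]
side separator_center 0.49 [0.548 0.032 0.006] [333. 214.]
side tray_block_center 0.68 [0.6   0.249 0.023] [338. 187.]
side tray_block_center 0.58 [0.531 0.235 0.082] [323. 176.]
side loose_block_center 0.66 [ 0.504 -0.436  0.018] [340. 290.]
side loose_block_center 0.56 [ 0.621 -0.216  0.02 ] [364. 245.]
```

View pics/top0.png

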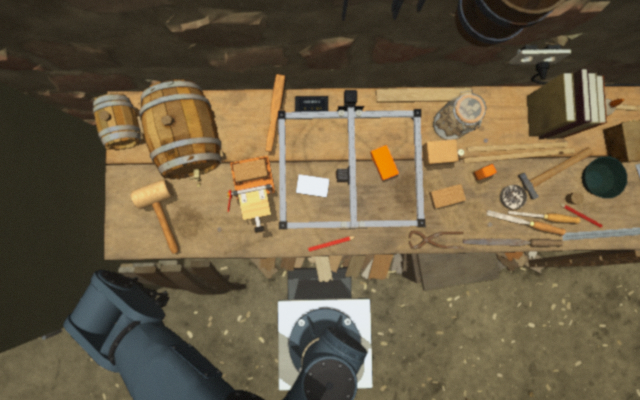

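View pics/side0.png

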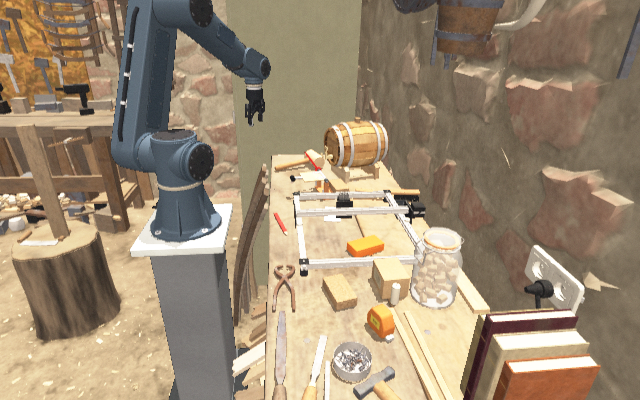

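The top picture shows the sheet at (312,186), the tray and yellow cover at (253,190) with the knob at (258,229), the cork block at (447,196), and the orange decoy at (384,161). The side picture shows the block at (340,290). I'll fit the yaws next.

```bash
python3 - <<'E'
from h import *
f=dict(np.load("top0.npz")); P=cloud(f); px=f["pixels"].astype(int)
def fit(mask,name):
    pts=P[mask][:,:2]; c,s,a=cv2.minAreaRect((pts*1000).astype(np.float32)); print(name,len(pts),np.round(c,1),np.round(s,1),round(a,1),"z",np.median(P[mask][:,2]).round(4), "mean",pts.mean(0).round(4))
def near(x,y,r): return np.hypot(P[...,0]-x,P[...,1]-y)<r
fit(near(.547,.033,.1)&(px.min(-1)>170)&(P[...,2]<.02),"sheet")
fit(near(.502,-.438,.08)&(P[...,2]>.022)&(P[...,2]<.05),"block")
fit(near(.603,.246,.08)&(P[...,2]>.03)&(P[...,2]<.05),"trayblk")
m=near(.49,.225,.13)&(P[...,2]>.075)&(P[...,2]<.095)&(P[...,0]<.52); fit(m,"cover")
fr=grab_frame("wrist"); print(np.linalg.inv(fr["extrinsics"]).round(3), fr["fx"])
E
```

```text
sheet 578 [548.   31.5] [109.9  67.3] 79.7 z 0.0044 mean [0.5479 0.0317]
block 544 [ 500.5 -438.8] [ 59.7 112.2] 13.7 z 0.0286 mean [ 0.5003 -0.438 ]
trayblk 560 [599.9 244.8] [ 60.5 110.7] 9.8 z 0.0368 mean [0.5999 0.2441]
cover 845 [453.8 241. ] [132.7 138.6] 1.9 z 0.0865 mean [0.4724 0.2247]
[[ 0.441  0.863  0.246  0.18 ]
 [ 0.897 -0.424 -0.121  0.525]
 [ 0.     0.274 -0.962  0.375]
 [ 0.     0.     0.     1.   ]] 312.8485698851477
```

```bash
cat >> h.py <<'E'
def go(pos,rpy,src=None):
    s=state(); p,r=(s["tcp_pos"],s["ee_rot"]) if src is None else src
    A=R.from_euler("xyz",r,degrees=True); B=R.from_euler("xyz",rpy,degrees=True)
    print("t",round(s["time_s"],2),"cm",(A.inv().apply(np.array(pos)-p)*100).round(2),"rot",(A.inv()*B).as_rotvec().round(4))
E
python3 - <<'E'
from h import *
go([.548,.0315,.2],[180,0,79.7])
E
```

```text
t 0.75 cm [-47.82 -28.05   5.33] rot [ 0.     -0.      1.2948]
```

Call:
send_rows --motion '[{"dx": -4, "dy": -2.3, "rz": 0.11}, {"dx": -8, "dy": -4.6, "rz": 0.22}, {"dx": -12, "dy": -7, "rz": 0.33}, {"dx": -16, "dy": -9.3, "rz": 0.44}, {"dx": -20, "dy": -11.7, "rz": 0.55}, {"dx": -24, "dy": -14, "rz": 0.66}, {"dx": -28, "dy": -16.4, "rz": 0.77}, {"dx": -32, "dy": -18.7, "rz": 0.88}, {"dx": -36, "dy": -21, "dz": 1, "rz": 0.99}, {"dx": -40, "dy": -23.4, "dz": 2, "rz": 1.1}, {"dx": -44, "dy": -25.7, "dz": 3, "rz": 1.2}, {"dx": -47.8, "dy": -28, "dz": 5.3, "rz": 1.295}]'

```text
validation failed for argument at $.mo...
```

Call:
send_rows --motion '[{"dx": 0}, {"dx": 0}, {"dx": 0}]'

```text
validation failed for argument at $.mo...
```

```bash
cat > wl.py <<'E'
import sys
from h import *
f=grab_frame("wrist"); save(f,sys.argv[1]); np.savez("w.npz",**f)
P=cloud(f);s=state();print(s["time_s"],s["tcp_pos"].round(4),s["ee_rot"].round(2),s["ft_force"].round(1))
px=f["pixels"].astype(int)
x,y,zl,zh=map(float,sys.argv[2:6]); m=(np.hypot(P[...,0]-x,P[...,1]-y)<.1)&(P[...,2]>zl)&(P[...,2]<zh)
if len(sys.argv)>6: m&=px.min(-1)>int(sys.argv[6])
n,l,st,_=cv2.connectedComponentsWithStats(cv2.morphologyEx(m.astype(np.uint8),cv2.MORPH_OPEN,np.ones((3,3))))
k=1+st[1:,4].argmax(); m=l==k
c,sz,a=cv2.minAreaRect((P[m][:,:2]*1000).astype(np.float32));print(m.sum(),np.round(c,1),np.round(sz,1),round(a,1),np.median(P[m][:,2]).round(4))
E
python3 wl.py w1 .548 .0315 -.01 .015 160
```

```text
0.8 [0.2421 0.4939 0.2533] [180.     0.   153.88] [ 0.5 -0.3 -0. ]Traceback (most recent call last):
  File "wl.py", line 9, in <module>
    k=1+st[1:,4].argmax(); m=l==k
        ~~~~~~~~~~~~~~~^^
ValueError: attempt to get argmax of an empty sequence
```

View pics/w1.png

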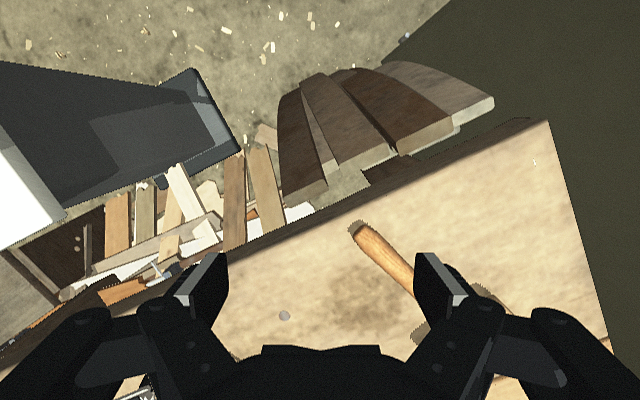

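The arm has not moved: the picture shows the bench edge, the mallet handle at (380,250) and the fingers. Each row probably needs every field.

Call:
send_rows --motion '[{"hand": -1, "dx": -4, "dy": -2.3, "dz": 0, "rx": 0, "ry": 0, "rz": 0.11}, {"hand": -1, "dx": -8, "dy": -4.6, "dz": 0, "rx": 0, "ry": 0, "rz": 0.22}, {"hand": -1, "dx": -12, "dy": -7, "dz": 0, "rx": 0, "ry": 0, "rz": 0.33}, {"hand": -1, "dx": -16, "dy": -9.3, "dz": 0, "rx": 0, "ry": 0, "rz": 0.44}, {"hand": -1, "dx": -20, "dy": -11.7, "dz": 0, "rx": 0, "ry": 0, "rz": 0.55}, {"hand": -1, "dx": -24, "dy": -14, "dz": 0, "rx": 0, "ry": 0, "rz": 0.66}, {"hand": -1, "dx": -28, "dy": -16.4, "dz": 0, "rx": 0, "ry": 0, "rz": 0.77}, {"hand": -1, "dx": -32, "dy": -18.7, "dz": 0, "rx": 0, "ry": 0, "rz": 0.88}, {"hand": -1, "dx": -36, "dy": -21, "dz": 1, "rx": 0, "ry": 0, "rz": 0.99}, {"hand": -1, "dx": -40, "dy": -23.4, "dz": 2, "rx": 0, "ry": 0, "rz": 1.1}, {"hand": -1, "dx": -44, "dy": -25.7, "dz": 3, "rx": 0, "ry": 0, "rz": 1.2}, {"hand": -1, "dx": -47.8, "dy": -28, "dz": 5.3, "rx": 0, "ry": 0, "rz": 1.295}]' --force 40

```text
time_s: 1.8
tcp_pos: [0.5177, 0.0784, 0.2207]
ee_rot: [179.9, -0.0, 79.4]
ft_force: [0.8, 1.0, 0.3]
gripper_width: 0.0855
gripper_force: 0.0
```

```bash
python3 - <<'E'
from h import *
go([.548,.0315,.15],[180,0,79.7])
E
```

```text
t 1.8 cm [-4.05  3.82  7.08] rot [ 0.0023 -0.0006 -0.0056]
```

Call:
send_rows --motion '[{"hand": -1, "dx": 0, "dy": 0, "dz": 0, "rx": 0, "ry": 0, "rz": 0}, {"hand": -1, "dx": 0, "dy": 0, "dz": 0, "rx": 0, "ry": 0, "rz": 0}, {"hand": -1, "dx": 0, "dy": 0, "dz": 0, "rx": 0, "ry": 0, "rz": 0}]'

```text
time_s: 2.05
tcp_pos: [0.5161, 0.0806, 0.2201]
ee_rot: [-180.0, -0.0, 79.7]
ft_force: [-0.4, -0.6, -0.1]
gripper_width: 0.0856
gripper_force: 0.0
```

```bash
python3 wl.py w2 .548 .0315 -.01 .015 160
```

```text
2.1 [0.516  0.0812 0.2203] [ 1.7999e+02 -1.0000e-02  7.9770e+01] [-0.6 -0.3  0.4]
5152 [548.1  30.9] [111.3  64.6] 80.6 0.0066
```

View pics/w2.png

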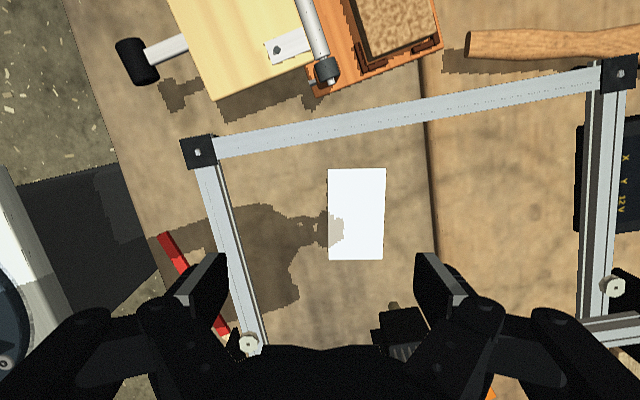

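The sheet is at (357,214) inside the frame and matches the estimate: (0.548, 0.031), yaw about 80.3°.

```bash
python3 - <<'E'
from h import *
go([.548,.031,.045],[180,0,80.3])
E
```

```text
t 2.1 cm [-4.37  4.04 17.53] rot [ 0.0001 -0.0002 -0.0092]
```

Call:
send_rows --motion '[{"hand": -0.75, "dx": -2.2, "dy": 2, "dz": 1, "rx": 0, "ry": 0, "rz": -0.009}, {"hand": -0.75, "dx": -4.4, "dy": 4, "dz": 3, "rx": 0, "ry": 0, "rz": -0.009}, {"hand": -0.75, "dx": -4.4, "dy": 4, "dz": 7, "rx": 0, "ry": 0, "rz": -0.009}, {"hand": -0.75, "dx": -4.4, "dy": 4, "dz": 11, "rx": 0, "ry": 0, "rz": -0.009}, {"hand": -0.75, "dx": -4.4, "dy": 4, "dz": 14.5, "rx": 0, "ry": 0, "rz": -0.009}, {"hand": -0.75, "dx": -4.4, "dy": 4, "dz": 16.5, "rx": 0, "ry": 0, "rz": -0.009}, {"hand": -0.75, "dx": -4.4, "dy": 4, "dz": 17.5, "rx": 0, "ry": 0, "rz": -0.009}, {"hand": -0.75, "dx": -4.4, "dy": 4, "dz": 18, "rx": 0, "ry": 0, "rz": -0.009}, {"hand": -0.75, "dx": -4.4, "dy": 4, "dz": 18.5, "rx": 0, "ry": 0, "rz": -0.009}, {"hand": -0.75, "dx": -4.4, "dy": 4, "dz": 18.5, "rx": 0, "ry": 0, "rz": -0.009}, {"hand": -0.75, "dx": -4.4, "dy": 4, "dz": 18.5, "rx": 0, "ry": 0, "rz": -0.009}]'

```text
time_s: 3.02
tcp_pos: [0.5484, 0.0302, 0.0362]
ee_rot: [179.9, -0.0, 80.2]
ft_force: [-0.7, 0.5, -0.6]
gripper_width: 0.075
gripper_force: 0.0
```

```bash
python3 wl.py w3 .548 .031 -.01 .015 160; python3 - <<'E'
from h import *
f=dict(np.load("w.npz")); P=cloud(f); s=state()
A=R.from_euler("xyz",s["ee_rot"],degrees=True); Q=A.inv().apply((P-s["tcp_pos"]).reshape(-1,3)).reshape(P.shape)
# finger points in tool frame
for sg in(-1,1):
    m=(np.abs(Q[...,0])<.02)&(sg*Q[...,1]>.03)&(sg*Q[...,1]<.062)&(P[...,2]>.004)&(f["z_map"]>0)
    q=Q[m]; print(sg,len(q),np.percentile(q[:,2],[50,90,98,100]).round(4),np.percentile(q[:,1],[0,2,50,98]).round(4), P[m][:,2].min())
E
```

```text
3.0667 [0.5485 0.0301 0.0362] [ 1.7989e+02 -2.0000e-02  8.0220e+01] [-0.1 -1.1  0.1]
17644 [549.4  41.5] [88.9 63.9] 80.8 0.0067
-1 13175 [-0.0428 -0.0071  0.0293  0.0319] [-0.062  -0.0615 -0.0525 -0.0308] 0.004289038605588554
1 12847 [-0.043  -0.0106  0.0062  0.0315] [0.03   0.0308 0.053  0.0616] 0.004785410707528323
```

View pics/w3.png

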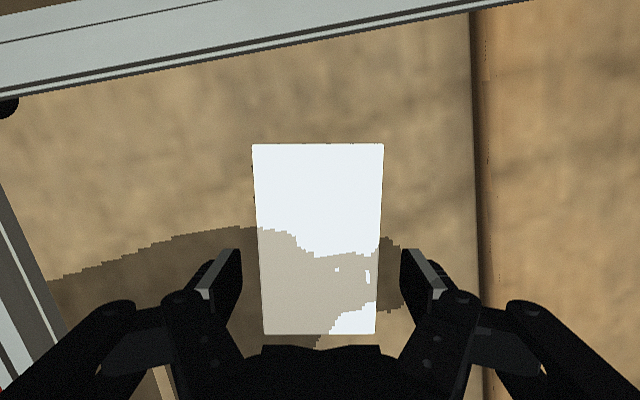

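The sheet lies between the fingers, its edges at columns 258 and 376 and the pads at 242 and 402. I'll descend gently.

Call:
send_rows --motion '[{"hand": -0.75, "dx": 0, "dy": 0, "dz": 0.6, "rx": 0, "ry": 0, "rz": 0}, {"hand": -0.75, "dx": 0, "dy": 0, "dz": 1.1, "rx": 0, "ry": 0, "rz": 0}, {"hand": -0.75, "dx": 0, "dy": 0, "dz": 1.5, "rx": 0, "ry": 0, "rz": 0}, {"hand": -0.75, "dx": 0, "dy": 0, "dz": 1.7, "rx": 0, "ry": 0, "rz": 0}, {"hand": -0.75, "dx": 0, "dy": 0, "dz": 1.7, "rx": 0, "ry": 0, "rz": 0}]'

```text
time_s: 3.48
tcp_pos: [0.5474, 0.0299, 0.0174]
ee_rot: [-179.9, 0.0, 80.2]
ft_force: [0.4, 0.1, -0.6]
gripper_width: 0.075
gripper_force: 0.0
```

Call:
send_rows --motion '[{"hand": -0.3, "dx": 0, "dy": 0, "dz": 0, "rx": 0, "ry": 0, "rz": 0}, {"hand": -0.3, "dx": 0, "dy": 0, "dz": 0, "rx": 0, "ry": 0, "rz": 0}, {"hand": -0.3, "dx": 0, "dy": 0, "dz": 0, "rx": 0, "ry": 0, "rz": 0}, {"hand": -0.3, "dx": 0, "dy": 0, "dz": 0, "rx": 0, "ry": 0, "rz": 0}, {"hand": -0.3, "dx": 0, "dy": 0, "dz": 0, "rx": 0, "ry": 0, "rz": 0}]' --force 30

```text
time_s: 3.9
tcp_pos: [0.5479, 0.0299, 0.0183]
ee_rot: [180.0, -0.0, 80.2]
ft_force: [0.2, -0.4, 3.5]
gripper_width: 0.0623
gripper_force: 33.2
```

Call:
send_rows --motion '[{"hand": -0.3, "dx": 0, "dy": 0, "dz": -0.5, "rx": 0, "ry": 0, "rz": 0}, {"hand": -0.3, "dx": 0, "dy": 0, "dz": -2, "rx": 0, "ry": 0, "rz": 0}, {"hand": -0.3, "dx": 0, "dy": 0, "dz": -5, "rx": 0, "ry": 0, "rz": 0}, {"hand": -0.3, "dx": 0, "dy": 0, "dz": -9, "rx": 0, "ry": 0, "rz": 0}, {"hand": -0.3, "dx": 0, "dy": 0, "dz": -12, "rx": 0, "ry": 0, "rz": 0}, {"hand": -0.3, "dx": 0, "dy": 0, "dz": -14, "rx": 0, "ry": 0, "rz": 0}, {"hand": -0.3, "dx": 0, "dy": 0, "dz": -15, "rx": 0, "ry": 0, "rz": 0}, {"hand": -0.3, "dx": 0, "dy": 0, "dz": -15, "rx": 0, "ry": 0, "rz": 0}, {"hand": -0.3, "dx": 0, "dy": 0, "dz": -15, "rx": 0, "ry": 0, "rz": 0}]'

```text
time_s: 4.65
tcp_pos: [0.5475, 0.03, 0.1674]
ee_rot: [-180.0, 0.0, 80.2]
ft_force: [-0.3, -0.0, -0.5]
gripper_width: 0.0627
gripper_force: 33.3
```

```bash
python3 wl.py w4 .548 .031 .13 .18 90; python3 - <<'E'
from h import *
f=dict(np.load("w.npz")); P=cloud(f); s=state()
A=R.from_euler("xyz",s["ee_rot"],degrees=True); Q=A.inv().apply((P-s["tcp_pos"]).reshape(-1,3)).reshape(P.shape)
m=(np.abs(Q[...,0])<.07)&(np.abs(Q[...,1])<.029)&(Q[...,2]>0)&(Q[...,2]<.04)&(f["z_map"]>0)
q=Q[m]; print(m.sum(),q.min(0).round(4),q.max(0).round(4)); C=np.linalg.lstsq(np.c_[q[:,:2],np.ones(len(q))],q[:,2],rcond=None)[0]; print("plane z=ax+by+c",C.round(4))
go([.600,.2445,.17],[180,0,99.8])
E
```

```text
4.7 [0.5471 0.03   0.1666] [-1.7988e+02  2.0000e-02  8.0200e+01] [-0.7  0.2 -0.9]
27253 [548.4  34.7] [103.3  64.6] 80.4 0.1558
25143 [-0.0468 -0.029   0.0084] [0.0566 0.029  0.0165]
plane z=ax+by+c [ 0.0009 -0.0014  0.0109]
t 4.7 cm [22.04  1.56 -0.35] rot [-2.100e-03 -1.000e-04 -3.421e-01]
```

View pics/w4.png

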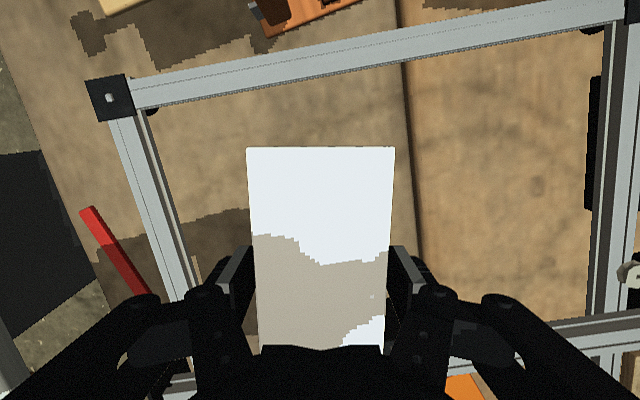

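The sheet is held level and square: far edge at row 147, sides at columns 250 and 392. I'll stop part-way to measure the tray block with the wrist camera.

Call:
send_rows --motion '[{"hand": -0.3, "dx": 3, "dy": 0, "dz": -0.5, "rx": 0, "ry": 0, "rz": -0.11}, {"hand": -0.3, "dx": 6, "dy": 0.2, "dz": -1.5, "rx": 0, "ry": 0, "rz": -0.22}, {"hand": -0.3, "dx": 8.5, "dy": 0.4, "dz": -2.5, "rx": 0, "ry": 0, "rz": -0.3}, {"hand": -0.3, "dx": 10, "dy": 0.5, "dz": -3, "rx": 0, "ry": 0, "rz": -0.342}, {"hand": -0.3, "dx": 10, "dy": 0.5, "dz": -3, "rx": 0, "ry": 0, "rz": -0.342}, {"hand": -0.3, "dx": 10, "dy": 0.5, "dz": -3, "rx": 0, "ry": 0, "rz": -0.342}]'

```text
time_s: 5.2
tcp_pos: [0.5693, 0.1277, 0.1967]
ee_rot: [-179.9, 0.0, 99.8]
ft_force: [0.3, -0.9, -1.9]
gripper_width: 0.0626
gripper_force: 33.3
```

```bash
python3 wl.py w5 .6 .245 .032 .046; python3 - <<'E'
from h import *
f=dict(np.load("w.npz"))
for q in ["tray_block_center","cover_hinge","pointer_tip","cover_knob"]:
    for d in tip_of("wrist",q)[:1]: print(q,round(d["confidence"],2),w(f,d["location"]).round(4))
E
```

```text
5.25 [0.5691 0.1271 0.1966] [-1.7987e+02  1.0000e-02  9.9710e+01] [-0.4 -1.3 -0.5]
9257 [603.2 241.6] [60.4 98. ] 10.1 0.0387
tray_block_center 0.92 [0.6011 0.2451 0.0224]
cover_hinge 0.88 [0.5314 0.234  0.0797]
cover_knob 0.59 [0.4006 0.2084 0.0837]
```

View pics/w5.png

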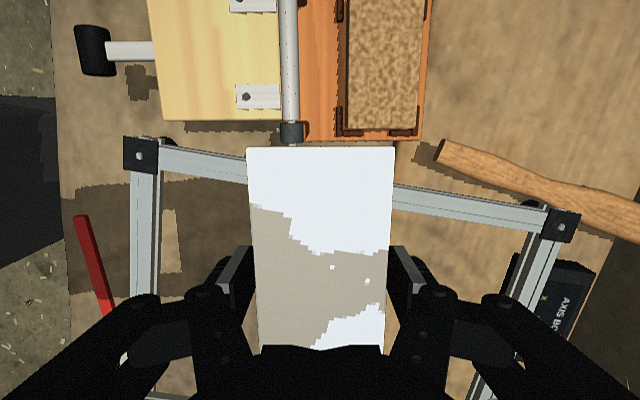

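```bash
python3 - <<'E'
from h import *
go([.6008,.2448,.058],[180,0,99.9])
E
```

```text
t 5.45 cm [11.11  5.09 13.94] rot [-0.001   0.0001 -0.0036]
```

Call:
send_rows --motion '[{"hand": -0.3, "dx": 2, "dy": 1, "dz": 0, "rx": 0, "ry": 0, "rz": 0}, {"hand": -0.3, "dx": 5, "dy": 2.5, "dz": 0, "rx": 0, "ry": 0, "rz": 0}, {"hand": -0.3, "dx": 8, "dy": 4, "dz": 0.5, "rx": 0, "ry": 0, "rz": 0}, {"hand": -0.3, "dx": 10.3, "dy": 5, "dz": 2, "rx": 0, "ry": 0, "rz": -0.003}, {"hand": -0.3, "dx": 11.1, "dy": 5.1, "dz": 4, "rx": 0, "ry": 0, "rz": -0.003}, {"hand": -0.3, "dx": 11.1, "dy": 5.1, "dz": 7, "rx": 0, "ry": 0, "rz": -0.003}, {"hand": -0.3, "dx": 11.1, "dy": 5.1, "dz": 10, "rx": 0, "ry": 0, "rz": -0.003}, {"hand": -0.3, "dx": 11.1, "dy": 5.1, "dz": 12, "rx": 0, "ry": 0, "rz": -0.003}, {"hand": -0.3, "dx": 11.1, "dy": 5.1, "dz": 13.2, "rx": 0, "ry": 0, "rz": -0.003}, {"hand": -0.3, "dx": 11.1, "dy": 5.1, "dz": 13.8, "rx": 0, "ry": 0, "rz": -0.003}, {"hand": -0.3, "dx": 11.1, "dy": 5.1, "dz": 13.9, "rx": 0, "ry": 0, "rz": -0.003}, {"hand": -0.3, "dx": 11.1, "dy": 5.1, "dz": 13.9, "rx": 0, "ry": 0, "rz": -0.003}]'

```text
time_s: 6.45
tcp_pos: [0.6017, 0.2456, 0.0598]
ee_rot: [179.9, -0.0, 99.9]
ft_force: [1.0, -0.5, 0.0]
gripper_width: 0.0626
gripper_force: 33.3
```

```bash
python3 - <<'E'
from h import *
go([.6008,.2448,.056],[180,0,99.9]); s=state(); print(s["tcp_pos"],s["ft_force"],s["gripper_width"])
E
```

```text
t 6.45 cm [-0.07 -0.1   0.38] rot [ 0.0011 -0.0001  0.0008]
[0.6016525  0.24561882 0.05983583] [ 1.04772732 -0.48678539  0.02508073] 0.06261505961726821
```

Call:
send_rows --motion '[{"hand": -0.3, "dx": 0, "dy": -0.1, "dz": 0.15, "rx": 0, "ry": 0, "rz": 0}, {"hand": -0.3, "dx": 0, "dy": -0.1, "dz": 0.3, "rx": 0, "ry": 0, "rz": 0}, {"hand": -0.3, "dx": 0, "dy": -0.1, "dz": 0.35, "rx": 0, "ry": 0, "rz": 0}, {"hand": -0.3, "dx": 0, "dy": -0.1, "dz": 0.35, "rx": 0, "ry": 0, "rz": 0}]'

```text
time_s: 6.78
tcp_pos: [0.6004, 0.2456, 0.0563]
ee_rot: [179.9, -0.0, 100.0]
ft_force: [-1.0, -0.2, 3.2]
gripper_width: 0.0626
gripper_force: 33.7
```

Call:
send_rows --motion '[{"hand": -0.55, "dx": 0, "dy": 0, "dz": 0, "rx": 0, "ry": 0, "rz": 0}, {"hand": -0.7, "dx": 0, "dy": 0, "dz": 0, "rx": 0, "ry": 0, "rz": 0}, {"hand": -0.75, "dx": 0, "dy": 0, "dz": 0, "rx": 0, "ry": 0, "rz": 0}, {"hand": -0.75, "dx": 0, "dy": 0, "dz": 0, "rx": 0, "ry": 0, "rz": 0}, {"hand": -0.75, "dx": 0, "dy": 0, "dz": -1, "rx": 0, "ry": 0, "rz": 0}, {"hand": -0.75, "dx": 0, "dy": 0, "dz": -4, "rx": 0, "ry": 0, "rz": 0}, {"hand": -0.75, "dx": 0, "dy": 0, "dz": -8, "rx": 0, "ry": 0, "rz": 0}, {"hand": -0.75, "dx": 0, "dy": 0, "dz": -12, "rx": 0, "ry": 0, "rz": 0}, {"hand": -0.75, "dx": -3, "dy": 0, "dz": -14, "rx": 0, "ry": 0, "rz": 0}, {"hand": -0.75, "dx": -7, "dy": 0, "dz": -15, "rx": 0, "ry": 0, "rz": 0}, {"hand": -0.75, "dx": -7, "dy": 0, "dz": -15, "rx": 0, "ry": 0, "rz": 0}, {"hand": -0.75, "dx": -7, "dy": 0, "dz": -15, "rx": 0, "ry": 0, "rz": 0}]'

```text
time_s: 7.78
tcp_pos: [0.6128, 0.1751, 0.2072]
ee_rot: [179.9, -0.0, 99.8]
ft_force: [-0.8, 1.0, 0.5]
gripper_width: 0.0749
gripper_force: 0.0
```

```bash
python3 wl.py w6 .6 .245 .042 .051 100; python3 - <<'E'
from h import *
f=dict(np.load("w.npz")); P=cloud(f)
m=(np.hypot(P[...,0]-.6,P[...,1]-.245)<.09)&(P[...,2]>.005)&(P[...,2]<.041)
print(m.sum(),np.round(np.percentile(P[m],[1,99],axis=0),4))
go([.5005,-.4385,.2],[180,0,103.7])
E
```

```text
7.8333 [0.6123 0.1761 0.2062] [ 1.7996e+02 -1.0000e-02  9.9890e+01] [-0.3  0.4  0.1]
9409 [600.3 247.9] [ 63.8 107.7] 10.1 0.0447
9298 [[0.5146 0.175  0.0068]
 [0.654  0.3168 0.0382]]
t 7.83 cm [-58.63 -21.58   0.6 ] rot [ 0.0006 -0.0002 -0.0664]
```

View pics/w6.png

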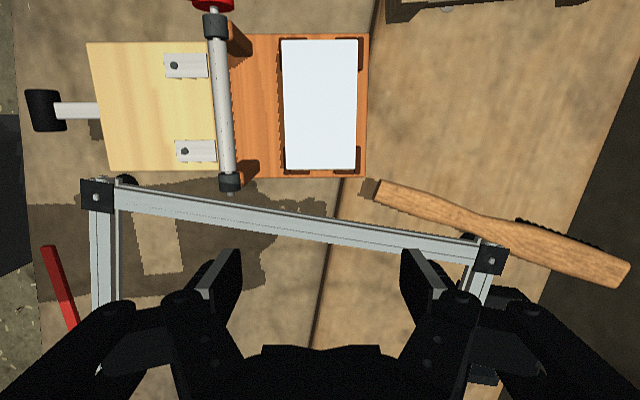

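The sheet lies squarely on the block at (318,105), with the corner stops showing evenly around it. On to the loose block.

Call:
send_rows --motion '[{"hand": -1, "dx": -3, "dy": -1, "dz": 0, "rx": 0, "ry": 0, "rz": 0}, {"hand": -1, "dx": -7, "dy": -2.5, "dz": 0, "rx": 0, "ry": 0, "rz": -0.02}, {"hand": -1, "dx": -11, "dy": -4, "dz": 0, "rx": 0, "ry": 0, "rz": -0.03}, {"hand": -1, "dx": -15, "dy": -5.5, "dz": 0, "rx": 0, "ry": 0, "rz": -0.03}, {"hand": -1, "dx": -19, "dy": -7, "dz": 0, "rx": 0, "ry": 0, "rz": -0.03}, {"hand": -1, "dx": -23, "dy": -8.5, "dz": 0, "rx": 0, "ry": 0, "rz": -0.03}, {"hand": -1, "dx": -27, "dy": -10, "dz": 0, "rx": 0, "ry": 0, "rz": -0.04}, {"hand": -1, "dx": -31, "dy": -11.5, "dz": 0, "rx": 0, "ry": 0, "rz": -0.04}, {"hand": -1, "dx": -35, "dy": -13, "dz": 0, "rx": 0, "ry": 0, "rz": -0.04}, {"hand": -1, "dx": -39, "dy": -14.5, "dz": 0, "rx": 0, "ry": 0, "rz": -0.05}, {"hand": -1, "dx": -43, "dy": -16, "dz": 0, "rx": 0, "ry": 0, "rz": -0.06}, {"hand": -1, "dx": -47, "dy": -17.5, "dz": 0, "rx": 0, "ry": 0, "rz": -0.066}]'

```text
time_s: 8.83
tcp_pos: [0.5231, -0.3061, 0.2052]
ee_rot: [-180.0, -0.0, 103.9]
ft_force: [0.8, -0.5, 0.6]
gripper_width: 0.0855
gripper_force: 0.0
```

```bash
python3 - <<'E'
from h import *
go([.5005,-.4385,.2],[180,0,103.7])
E
```

```text
t 8.83 cm [-12.32  -5.36   0.51] rot [-0.0005 -0.0008  0.0026]
```

Call:
send_rows --motion '[{"hand": -1, "dx": -4, "dy": -1.3, "dz": 0, "rx": 0, "ry": 0, "rz": 0}, {"hand": -1, "dx": -8, "dy": -2.7, "dz": 0, "rx": 0, "ry": 0, "rz": 0}, {"hand": -1, "dx": -12, "dy": -4, "dz": 0.5, "rx": 0, "ry": 0, "rz": 0}, {"hand": -1, "dx": -15, "dy": -5, "dz": 0.5, "rx": 0, "ry": 0, "rz": 0}, {"hand": -1, "dx": -16.5, "dy": -5.2, "dz": 0.5, "rx": 0, "ry": 0, "rz": 0}, {"hand": -1, "dx": -16.5, "dy": -5.2, "dz": 0.5, "rx": 0, "ry": 0, "rz": 0}, {"hand": -1, "dx": -16.5, "dy": -5.2, "dz": 0.5, "rx": 0, "ry": 0, "rz": 0}]'

```text
time_s: 9.42
tcp_pos: [0.5124, -0.4772, 0.1995]
ee_rot: [-180.0, -0.1, 103.8]
ft_force: [-0.4, 1.1, 0.2]
gripper_width: 0.0853
gripper_force: 0.0
```

```bash
python3 wl.py w7 .5005 -.4385 .025 .04; python3 - <<'E'
from h import *
go([.5005,-.4385,.02],[180,0,103.7])
E
```

```text
9.4667 [ 0.5126 -0.4764  0.1998] [-1.7997e+02 -9.0000e-02  1.0381e+02] [0.6 0.  0.1]
7839 [ 501.5 -436.3] [ 60.1 109.1] 13.7 0.0307
t 9.47 cm [ 3.95 -0.26 17.99] rot [-0.0005 -0.0015  0.0019]
```

View pics/w7.png

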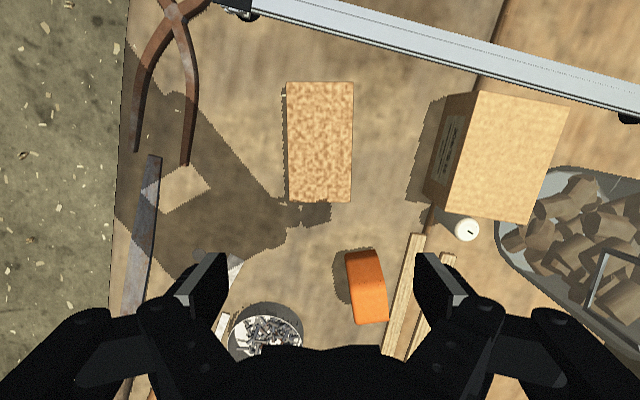

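The cork block is at (320,142), with the carton clear of it to the right.

```bash
python3 - <<'E'
from h import *
go([.5012,-.437,.026],[180,0,103.7])
E
```

```text
t 9.47 cm [ 4.08 -0.16 17.39] rot [-0.0005 -0.0015  0.0019]
```

Call:
send_rows --motion '[{"hand": -1, "dx": 2, "dy": -0.1, "dz": 1, "rx": 0, "ry": 0, "rz": 0}, {"hand": -1, "dx": 4.1, "dy": -0.2, "dz": 4, "rx": 0, "ry": 0, "rz": 0}, {"hand": -0.9, "dx": 4.1, "dy": -0.2, "dz": 8, "rx": 0, "ry": 0, "rz": 0}, {"hand": -0.9, "dx": 4.1, "dy": -0.2, "dz": 12, "rx": 0, "ry": 0, "rz": 0}, {"hand": -0.9, "dx": 4.1, "dy": -0.2, "dz": 15, "rx": 0, "ry": 0, "rz": 0}, {"hand": -0.9, "dx": 4.1, "dy": -0.2, "dz": 16.7, "rx": 0, "ry": 0, "rz": 0}, {"hand": -0.9, "dx": 4.1, "dy": -0.2, "dz": 17.4, "rx": 0, "ry": 0, "rz": 0}, {"hand": -0.9, "dx": 4.1, "dy": -0.2, "dz": 17.4, "rx": 0, "ry": 0, "rz": 0}, {"hand": -0.9, "dx": 4.1, "dy": -0.2, "dz": 17.4, "rx": 0, "ry": 0, "rz": 0}]'

```text
time_s: 10.22
tcp_pos: [0.5012, -0.4381, 0.0277]
ee_rot: [180.0, 0.1, 103.8]
ft_force: [-0.7, -0.9, 0.1]
gripper_width: 0.0813
gripper_force: 0.0
```

Call:
send_rows --motion '[{"hand": -0.2, "dx": 0, "dy": 0, "dz": 0, "rx": 0, "ry": 0, "rz": 0}, {"hand": -0.2, "dx": 0, "dy": 0, "dz": 0, "rx": 0, "ry": 0, "rz": 0}, {"hand": -0.2, "dx": 0, "dy": 0, "dz": 0, "rx": 0, "ry": 0, "rz": 0}, {"hand": -0.2, "dx": 0, "dy": 0, "dz": 0, "rx": 0, "ry": 0, "rz": 0}, {"hand": -0.2, "dx": 0, "dy": 0, "dz": 0, "rx": 0, "ry": 0, "rz": 0}, {"hand": -0.2, "dx": 0, "dy": 0, "dz": 0, "rx": 0, "ry": 0, "rz": 0}]' --force 35

```text
time_s: 10.72
tcp_pos: [0.5012, -0.439, 0.0285]
ee_rot: [179.9, 0.1, 103.8]
ft_force: [-0.0, 2.3, 7.4]
gripper_width: 0.0595
gripper_force: 38.2
```

Call:
send_rows --motion '[{"hand": -0.2, "dx": 0, "dy": 0, "dz": -0.5, "rx": 0, "ry": 0, "rz": 0}, {"hand": -0.2, "dx": 0, "dy": 0, "dz": -2, "rx": 0, "ry": 0, "rz": 0}, {"hand": -0.2, "dx": 0, "dy": 0, "dz": -5, "rx": 0, "ry": 0, "rz": 0}, {"hand": -0.2, "dx": 0, "dy": 0, "dz": -9, "rx": 0, "ry": 0, "rz": 0}, {"hand": -0.2, "dx": 0, "dy": 0, "dz": -13, "rx": 0, "ry": 0, "rz": 0}, {"hand": -0.2, "dx": 0, "dy": 0, "dz": -16, "rx": 0, "ry": 0, "rz": 0}, {"hand": -0.2, "dx": 0, "dy": 0, "dz": -18, "rx": 0, "ry": 0, "rz": 0}, {"hand": -0.2, "dx": 0, "dy": 0, "dz": -18, "rx": 0, "ry": 0, "rz": 0}, {"hand": -0.2, "dx": 0, "dy": 0, "dz": -18, "rx": 0, "ry": 0, "rz": 0}]'

```text
time_s: 11.47
tcp_pos: [0.5006, -0.4387, 0.2087]
ee_rot: [179.9, 0.1, 103.7]
ft_force: [-0.8, 0.4, -0.4]
gripper_width: 0.0592
gripper_force: 38.2
```

```bash
python3 wl.py w8 .501 -.437 .19 .24; python3 - <<'E'
from h import *
f=dict(np.load("w.npz")); P=cloud(f); s=state(); print(s["gripper_width"])
A=R.from_euler("xyz",s["ee_rot"],degrees=True); Q=A.inv().apply((P-s["tcp_pos"]).reshape(-1,3)).reshape(P.shape)
m=(np.abs(Q[...,0])<.08)&(np.abs(Q[...,1])<.027)&(Q[...,2]>-.015)&(Q[...,2]<.007)&(f["z_map"]>0)
q=Q[m]; print(m.sum(),np.percentile(q,[.5,99.5],axis=0).round(4)); C=np.linalg.lstsq(np.c_[q[:,:2],np.ones(len(q))],q[:,2],rcond=None)[0]; print("plane z=ax+by+c",C.round(4))
go([.6005,.2455,.22],[180,0,99.9])
E
```

```text
11.5167 [ 0.5001 -0.4383  0.2069] [1.8000e+02 1.0000e-02 1.0375e+02] [ 0.   0.6 -0.9]
32879 [ 498.4 -429.3] [87.  94.5] 13.4 0.2109
0.05942673419910293
26028 [[-0.0324 -0.0268 -0.0055]
 [ 0.0561  0.0267  0.0034]]
plane z=ax+by+c [ 0.0064 -0.0002 -0.004 ]
t 11.52 cm [64.03 26.   -1.32] rot [0.0001 0.0001 0.0671]
```

View pics/w8.png

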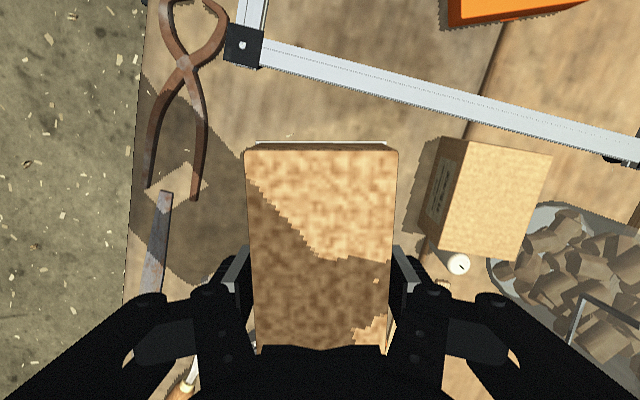

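The block is held squarely, its top edge at row 150 and sides at columns 246 and 397. A thin white line shows at row 143 along its far lower edge, so I'll check that numerically.

```bash
python3 - <<'E'
from h import *
f=dict(np.load("w.npz")); P=cloud(f); s=state()
A=R.from_euler("xyz",s["ee_rot"],degrees=True); Q=A.inv().apply((P-s["tcp_pos"]).reshape(-1,3)).reshape(P.shape)
for r in range(136,160): print(r,f["pixels"][r,320],Q[r,320].round(4),f["pixels"][r,280],Q[r,280].round(3)[2])
t=grab_frame("top"); Pt=cloud(t); px=t["pixels"].astype(int)
m=(np.hypot(Pt[...,0]-.6,Pt[...,1]-.245)<.09)&(px.min(-1)>150)&(Pt[...,2]>.03); p=Pt[m]; print("sheet in tray",m.sum(),np.median(p,axis=0) if len(p) else "", cv2.minAreaRect((p[:,:2]*1000).astype(np.float32)) if len(p) else "")
E
```

```text
136 [199 175 132] [0.0455 0.0005 0.2072] [191 168 127] 0.205
137 [191 166 124] [0.0446 0.0005 0.2068] [191 169 129] 0.207
138 [194 170 126] [0.0436 0.0005 0.2062] [196 175 133] 0.205
139 [195 173 127] [0.0425 0.0005 0.2065] [194 169 129] 0.206
140 [177 153 114] [0.0416 0.0005 0.206 ] [175 154 117] 0.206
141 [236 230 219] [0.0563 0.0004 0.0263] [224 221 204] 0.025
142 [201 197 183] [0.0562 0.0004 0.0225] [194 190 177] 0.024
143 [96 74 53] [0.0561 0.0004 0.0185] [84 67 47] 0.018
144 [85 65 41] [0.056  0.0004 0.0149] [78 58 36] 0.015
145 [102  81  55] [0.0561 0.0004 0.0096] [101  81  54] 0.011
146 [104  83  57] [0.0561 0.0004 0.0054] [94 71 53] 0.004
147 [105  82  56] [0.0561 0.0004 0.0018] [92 71 44] 0.001
148 [112  89  60] [ 0.0561  0.0004 -0.0018] [103  85  60] -0.003
149 [122  98  64] [ 0.0559  0.0004 -0.0031] [102  81  57] -0.003
150 [170 140 100] [ 0.0555  0.0004 -0.0032] [154 122  84] -0.004
151 [234 195 138] [ 0.0552  0.0004 -0.0034] [220 179 126] -0.004
152 [241 212 152] [ 0.0548  0.0004 -0.0032] [230 190 129] -0.003
153 [238 210 152] [ 0.0543  0.0004 -0.0027] [228 187 132] -0.004
154 [238 210 151] [ 0.0542  0.0004 -0.005 ] [228 186 129] -0.003
155 [234 202 142] [ 0.0538  0.0004 -0.0049] [228 190 130] -0.004
156 [233 198 142] [ 0.0535  0.0004 -0.0049] [228 191 132] -0.004
157 [233 200 141] [ 0.0531  0.0004 -0.0047] [229 191 137] -0.003
158 [232 194 136] [ 0.0527  0.0004 -0.0045] [230 192 137] -0.005
159 [229 192 134] [ 0.0523  0.0004 -0.0049] [230 195 133] -0.005
sheet in tray 699 [0.59274242 0.24301917 0.04338204] ((572.6204223632812, 240.33078002929688), (118.07357025146484, 108.01046752929688), 11.337787628173828)
```

The white line is only the block's own abrasive underside: 31 mm in total, far end at +56 mm. The sheet is still in the tray. Carrying over.

Call:
send_rows --motion '[{"hand": -0.2, "dx": 2.5, "dy": 1, "dz": -0.3, "rx": 0, "ry": 0, "rz": 0}, {"hand": -0.2, "dx": 6, "dy": 2.5, "dz": -0.6, "rx": 0, "ry": 0, "rz": 0.01}, {"hand": -0.2, "dx": 9.8, "dy": 4, "dz": -1, "rx": 0, "ry": 0, "rz": 0.02}, {"hand": -0.2, "dx": 13.6, "dy": 5.5, "dz": -1.3, "rx": 0, "ry": 0, "rz": 0.03}, {"hand": -0.2, "dx": 17.4, "dy": 7, "dz": -1.3, "rx": 0, "ry": 0, "rz": 0.03}, {"hand": -0.2, "dx": 21.2, "dy": 8.6, "dz": -1.3, "rx": 0, "ry": 0, "rz": 0.03}, {"hand": -0.2, "dx": 25, "dy": 10.2, "dz": -1.3, "rx": 0, "ry": 0, "rz": 0.03}, {"hand": -0.2, "dx": 28.8, "dy": 11.7, "dz": -1.3, "rx": 0, "ry": 0, "rz": 0.04}, {"hand": -0.2, "dx": 32.6, "dy": 13.2, "dz": -1.3, "rx": 0, "ry": 0, "rz": 0.04}, {"hand": -0.2, "dx": 36.4, "dy": 14.8, "dz": -1.3, "rx": 0, "ry": 0, "rz": 0.05}, {"hand": -0.2, "dx": 40.2, "dy": 16.3, "dz": -1.3, "rx": 0, "ry": 0, "rz": 0.06}, {"hand": -0.2, "dx": 44, "dy": 17.9, "dz": -1.3, "rx": 0, "ry": 0, "rz": 0.066}]'

```text
time_s: 12.57
tcp_pos: [0.5689, 0.0335, 0.2183]
ee_rot: [-179.9, -0.0, 99.9]
ft_force: [1.0, -0.4, -0.2]
gripper_width: 0.0593
gripper_force: 38.1
```

```bash
python3 - <<'E'
from h import *
go([.6007,.2464,.2],[180,0,100])
E
```

```text
t 12.57 cm [20.42  6.81  1.82] rot [-0.0024 -0.0004 -0.0011]
```

Call:
send_rows --motion '[{"hand": -0.2, "dx": 4, "dy": 1.4, "dz": 0, "rx": 0, "ry": 0, "rz": 0}, {"hand": -0.2, "dx": 8, "dy": 2.7, "dz": 0, "rx": 0, "ry": 0, "rz": 0}, {"hand": -0.2, "dx": 12, "dy": 4, "dz": 0.5, "rx": 0, "ry": 0, "rz": 0}, {"hand": -0.2, "dx": 15.5, "dy": 5.5, "dz": 1, "rx": 0, "ry": 0, "rz": 0}, {"hand": -0.2, "dx": 18, "dy": 6.4, "dz": 2, "rx": 0, "ry": 0, "rz": 0}, {"hand": -0.2, "dx": 19.5, "dy": 6.6, "dz": 3.5, "rx": 0, "ry": 0, "rz": 0}, {"hand": -0.2, "dx": 19.7, "dy": 6.6, "dz": 6, "rx": 0, "ry": 0, "rz": 0}, {"hand": -0.2, "dx": 19.7, "dy": 6.6, "dz": 8.5, "rx": 0, "ry": 0, "rz": 0}, {"hand": -0.2, "dx": 19.7, "dy": 6.6, "dz": 10, "rx": 0, "ry": 0, "rz": 0}, {"hand": -0.2, "dx": 19.7, "dy": 6.6, "dz": 10.5, "rx": 0, "ry": 0, "rz": 0}, {"hand": -0.2, "dx": 19.7, "dy": 6.6, "dz": 10.5, "rx": 0, "ry": 0, "rz": 0}, {"hand": -0.2, "dx": 19.7, "dy": 6.6, "dz": 10.5, "rx": 0, "ry": 0, "rz": 0}]'

```text
time_s: 13.57
tcp_pos: [0.6006, 0.2365, 0.1146]
ee_rot: [-180.0, 0.0, 99.9]
ft_force: [0.2, 0.3, -1.3]
gripper_width: 0.0593
gripper_force: 38.1
```

```bash
python3 - <<'E'
from h import *
go([.6007,.2464,.0735],[180,0,100])
E
```

```text
t 13.57 cm [0.98 0.18 4.11] rot [-0.0004  0.0001 -0.001 ]
```

Call:
send_rows --motion '[{"hand": -0.2, "dx": 0.5, "dy": 0.1, "dz": 0.5, "rx": 0, "ry": 0, "rz": 0}, {"hand": -0.2, "dx": 1, "dy": 0.2, "dz": 1.3, "rx": 0, "ry": 0, "rz": 0}, {"hand": -0.2, "dx": 1, "dy": 0.2, "dz": 2.5, "rx": 0, "ry": 0, "rz": 0}, {"hand": -0.2, "dx": 1, "dy": 0.2, "dz": 3.4, "rx": 0, "ry": 0, "rz": 0}, {"hand": -0.2, "dx": 1, "dy": 0.2, "dz": 3.8, "rx": 0, "ry": 0, "rz": 0}, {"hand": -0.2, "dx": 1, "dy": 0.2, "dz": 4, "rx": 0, "ry": 0, "rz": 0}, {"hand": -0.2, "dx": 1, "dy": 0.2, "dz": 4.1, "rx": 0, "ry": 0, "rz": 0}, {"hand": -0.2, "dx": 1, "dy": 0.2, "dz": 4.1, "rx": 0, "ry": 0, "rz": 0}]'

```text
time_s: 14.23
tcp_pos: [0.6009, 0.247, 0.0735]
ee_rot: [-180.0, 0.0, 100.0]
ft_force: [0.4, 0.4, -0.8]
gripper_width: 0.0588
gripper_force: 38.1
```

Not yet in contact. I'll lower by 1.5 mm.

Call:
send_rows --motion '[{"hand": -0.2, "dx": 0, "dy": 0, "dz": 0.1, "rx": 0, "ry": 0, "rz": 0}, {"hand": -0.2, "dx": 0, "dy": 0, "dz": 0.15, "rx": 0, "ry": 0, "rz": 0}, {"hand": -0.2, "dx": 0, "dy": 0, "dz": 0.15, "rx": 0, "ry": 0, "rz": 0}, {"hand": -0.2, "dx": 0, "dy": 0, "dz": 0.15, "rx": 0, "ry": 0, "rz": 0}]'

```text
time_s: 14.57
tcp_pos: [0.6011, 0.2471, 0.0725]
ee_rot: [180.0, -0.0, 100.0]
ft_force: [-0.1, -0.2, 2.4]
gripper_width: 0.0592
gripper_force: 38.5
```

Call:
send_rows --motion '[{"hand": -0.5, "dx": 0, "dy": 0, "dz": 0, "rx": 0, "ry": 0, "rz": 0}, {"hand": -0.65, "dx": 0, "dy": 0, "dz": 0, "rx": 0, "ry": 0, "rz": 0}, {"hand": -0.75, "dx": 0, "dy": 0, "dz": 0, "rx": 0, "ry": 0, "rz": 0}, {"hand": -0.75, "dx": 0, "dy": 0, "dz": 0, "rx": 0, "ry": 0, "rz": 0}, {"hand": -0.75, "dx": 0, "dy": 0, "dz": -1, "rx": 0, "ry": 0, "rz": 0}, {"hand": -0.75, "dx": 0, "dy": 0, "dz": -4, "rx": 0, "ry": 0, "rz": 0}, {"hand": -0.75, "dx": 0, "dy": 0, "dz": -8, "rx": 0, "ry": 0, "rz": 0}, {"hand": -0.75, "dx": 0, "dy": 0, "dz": -12, "rx": 0, "ry": 0, "rz": 0}, {"hand": -0.75, "dx": -3, "dy": 0, "dz": -14, "rx": 0, "ry": 0, "rz": 0}, {"hand": -0.75, "dx": -7, "dy": 0, "dz": -16, "rx": 0, "ry": 0, "rz": 0}, {"hand": -0.75, "dx": -7, "dy": 0, "dz": -16, "rx": 0, "ry": 0, "rz": 0}, {"hand": -0.75, "dx": -7, "dy": 0, "dz": -16, "rx": 0, "ry": 0, "rz": 0}]'

```text
time_s: 15.57
tcp_pos: [0.6137, 0.1766, 0.2342]
ee_rot: [179.8, -0.0, 99.8]
ft_force: [0.7, -0.1, 0.2]
gripper_width: 0.075
gripper_force: 0.0
```

```bash
python3 wl.py w9 .6 .245 .068 .084; python3 - <<'E'
from h import *
f=dict(np.load("w.npz")); P=cloud(f); px=f["pixels"].astype(int)
m=(np.hypot(P[...,0]-.6,P[...,1]-.247)<.08)&(P[...,2]>.038)&(P[...,2]<.049)&(px.min(-1)>100); print("white around",m.sum(),P[m].min(0) if m.any() else "",P[m].max(0) if m.any() else "")
r=(px[...,0]>130)&(px[...,1]<60)&(px[...,2]<60)&(np.hypot(P[...,0]-.5,P[...,1]-.3)<.13)
print("red",r.sum())
if r.sum(): print(np.percentile(P[r],[1,50,99],axis=0).round(4))
for c in ["wrist","top","side"]:
    f=grab_frame(c)
    for q in ["cover_hinge","cover_knob","pointer_tip","loose_block"]:
        for d in tip_of(c,q)[:1]: print(c,q,round(d["confidence"],2),w(f,d["location"]).round(4))
    if c!="wrist":
        P=cloud(f); px=f["pixels"].astype(int)
        r=(px[...,0]>110)&(px[...,0]>2*px[...,1])&(px[...,0]>2*px[...,2])&(np.linalg.norm(P-np.array([.5,.3,.14]),axis=-1)<.1); print(c,"red",r.sum()); print(P[r].round(3)[::max(1,r.sum()//15)])
E
```

```text
15.6167 [0.613  0.1777 0.2328] [ 1.7995e+02 -1.0000e-02  9.9890e+01] [-0.9 -0.1 -1.2]
9161 [601.2 248.6] [ 60.1 109.4] 9.8 0.0746
white around 0  
red 386
[[0.4934 0.2971 0.0893]
 [0.5113 0.3014 0.0998]
 [0.5297 0.3064 0.1258]]
wrist cover_hinge 0.97 [0.5292 0.235  0.0821]
wrist cover_knob 0.88 [0.4    0.2102 0.0821]
wrist loose_block 0.7 [0.6038 0.2468 0.0418]
top cover_knob 0.71 [ 0.4414  0.5487 -0.0017]
top pointer_tip 0.48 [0.454  0.2918 0.173 ]
top loose_block 0.6 [ 0.6251 -0.2215 -0.0024]
top red 13
[[0.496 0.295 0.118]
 [0.492 0.298 0.123]
 [0.492 0.294 0.124]
 [0.489 0.296 0.13 ]
 [0.485 0.296 0.13 ]
 [0.482 0.295 0.137]
 [0.478 0.293 0.147]
 [0.475 0.292 0.149]
 [0.472 0.292 0.149]
 [0.468 0.293 0.159]
 [0.465 0.293 0.161]
 [0.462 0.292 0.166]
 [0.459 0.292 0.166]]
side cover_hinge 0.62 [0.5279 0.2341 0.0801]
side cover_knob 0.53 [0.3976 0.2092 0.0871]
side pointer_tip 0.46 [0.4551 0.2931 0.1749]
side loose_block 0.72 [ 6.265e-01 -2.223e-01  5.000e-04]
side red 42
[[0.457 0.288 0.175]
 [0.462 0.29  0.16 ]
 [0.467 0.294 0.154]
 [0.47  0.286 0.152]
 [0.476 0.298 0.143]
 [0.476 0.295 0.14 ]
 [0.48  0.293 0.136]
 [0.485 0.296 0.13 ]
 [0.489 0.298 0.124]
 [0.489 0.295 0.121]
 [0.493 0.291 0.117]
 [0.498 0.295 0.111]
 [0.503 0.303 0.103]
 [0.503 0.302 0.099]
 [0.512 0.305 0.098]
 [0.521 0.303 0.098]
 [0.512 0.304 0.093]
 [0.521 0.303 0.093]
 [0.503 0.299 0.091]
 [0.512 0.297 0.091]
 [0.504 0.304 0.084]]
```

The block sits squarely on the sheet: 1 mm off, same yaw. Now to the knob.

```bash
python3 - <<'E'
from h import *
go([.3985,.211,.2],[180,0,9.9])
E
```

```text
t 16.37 cm [  6.95 -20.55   3.2 ] rot [ 0.    -0.     1.572]
```

Call:
send_rows --motion '[{"hand": -0.5, "dx": 0.5, "dy": -1.5, "dz": -1, "rx": 0, "ry": 0, "rz": 0.12}, {"hand": -0.5, "dx": 1, "dy": -3.2, "dz": -1, "rx": 0, "ry": 0, "rz": 0.24}, {"hand": -0.5, "dx": 1.7, "dy": -5, "dz": -1, "rx": 0, "ry": 0, "rz": 0.36}, {"hand": -0.5, "dx": 2.3, "dy": -6.8, "dz": -1, "rx": 0, "ry": 0, "rz": 0.48}, {"hand": -0.5, "dx": 2.9, "dy": -8.5, "dz": -1, "rx": 0, "ry": 0, "rz": 0.6}, {"hand": -0.5, "dx": 3.5, "dy": -10.3, "dz": -1, "rx": 0, "ry": 0, "rz": 0.72}, {"hand": -0.5, "dx": 4.1, "dy": -12, "dz": -1, "rx": 0, "ry": 0, "rz": 0.84}, {"hand": -0.5, "dx": 4.7, "dy": -13.8, "dz": -1, "rx": 0, "ry": 0, "rz": 0.96}, {"hand": -0.5, "dx": 5.2, "dy": -15.5, "dz": 0, "rx": 0, "ry": 0, "rz": 1.08}, {"hand": -0.5, "dx": 5.8, "dy": -17.2, "dz": 1, "rx": 0, "ry": 0, "rz": 1.2}, {"hand": -0.5, "dx": 6.4, "dy": -19, "dz": 2, "rx": 0, "ry": 0, "rz": 1.32}, {"hand": -0.5, "dx": 7, "dy": -20.5, "dz": 3, "rx": 0, "ry": 0, "rz": 1.44}]'

```text
time_s: 17.37
tcp_pos: [0.3978, 0.2116, 0.2018]
ee_rot: [-180.0, -0.0, 17.1]
ft_force: [-0.6, -0.4, 0.3]
gripper_width: 0.0638
gripper_force: 0.0
```

```bash
python3 - <<'E'
from h import *
go([.3985,.211,.2],[180,0,9.9]); print(state()["joint_positions"])
E
```

```text
t 17.37 cm [0.05 0.08 0.18] rot [-1.00e-04 -3.00e-04  1.26e-01]
[2.20835072e+01 1.36989027e+01 1.11817005e+02 9.46863478e-04
 5.44651002e+01 9.49651920e+01]
```

Call:
send_rows --motion '[{"hand": -0.5, "dx": 0, "dy": 0, "dz": 0, "rx": 0, "ry": 0, "rz": 0.12}, {"hand": -0.5, "dx": 0, "dy": 0, "dz": 0.2, "rx": 0, "ry": 0, "rz": 0.126}, {"hand": -0.5, "dx": 0, "dy": 0, "dz": 0.2, "rx": 0, "ry": 0, "rz": 0.126}]'

```text
time_s: 17.62
tcp_pos: [0.3992, 0.2117, 0.2001]
ee_rot: [-180.0, -0.0, 10.4]
ft_force: [-0.3, 0.5, 0.7]
gripper_width: 0.0638
gripper_force: 0.0
```

```bash
cat > knob.py <<'E'
from h import *
f=grab_frame("wrist"); np.savez("w.npz",**f); P=cloud(f); px=f["pixels"].astype(int); s=state()
A=R.from_euler("xyz",s["ee_rot"],degrees=True)
m=(np.hypot(P[...,0]-.3985,P[...,1]-.211)<.035)&(P[...,2]>.07)&(P[...,2]<.105)&(px.max(-1)<90); print(s["time_s"],m.sum())
if m.any(): print("knob world",np.percentile(P[m],[1,50,99],axis=0).round(4)); q=A.inv().apply(P[m]-s["tcp_pos"]); print("tool",np.percentile(q,[1,50,99],axis=0).round(4))
m=(px[...,0]>170)&(px[...,0]-px[...,2]>30)&(P[...,2]>.08)&(P[...,2]<.095)
if m.any(): print("cover",m.sum(),cv2.minAreaRect((P[m][:,:2]*1000).astype(np.float32)))
for q in ["cover_hinge","cover_knob","pointer_tip"]:
    for d in tip_of("wrist",q)[:1]: print(q,round(d["confidence"],2),w(f,d["location"]).round(4))
go([.3985,.211,.086],[180,0,9.9])
E
python3 knob.py
```

```text
17.6667 913
knob world [[0.39   0.1958 0.0856]
 [0.4017 0.2102 0.0932]
 [0.4109 0.2252 0.0956]]
tool [[-0.0088 -0.0129  0.1046]
 [ 0.002   0.0016  0.107 ]
 [ 0.0096  0.0161  0.1146]]
cover 14134 ((484.4930114746094, 237.1138916015625), (99.053466796875, 149.96482849121094), 6.99887228012085)
cover_hinge 0.89 [0.5301 0.2342 0.0838]
cover_knob 0.84 [0.4017 0.2096 0.0842]
pointer_tip 0.56 [0.4538 0.2887 0.1749]
t 17.82 cm [-0.1   0.04 11.42] rot [-0.0001 -0.0005  0.008 ]
```

Call:
send_rows --motion '[{"hand": -0.5, "dx": 0.05, "dy": 0.15, "dz": 1, "rx": 0, "ry": 0, "rz": 0.008}, {"hand": -0.5, "dx": 0.05, "dy": 0.15, "dz": 4, "rx": 0, "ry": 0, "rz": 0.008}, {"hand": -0.5, "dx": 0.05, "dy": 0.15, "dz": 7.5, "rx": 0, "ry": 0, "rz": 0.008}, {"hand": -0.5, "dx": 0.05, "dy": 0.15, "dz": 9.8, "rx": 0, "ry": 0, "rz": 0.008}, {"hand": -0.5, "dx": 0.05, "dy": 0.15, "dz": 11, "rx": 0, "ry": 0, "rz": 0.008}, {"hand": -0.5, "dx": 0.05, "dy": 0.15, "dz": 11.3, "rx": 0, "ry": 0, "rz": 0.008}, {"hand": -0.5, "dx": 0.05, "dy": 0.15, "dz": 11.3, "rx": 0, "ry": 0, "rz": 0.008}]'

```text
time_s: 18.4
tcp_pos: [0.3994, 0.2099, 0.0861]
ee_rot: [180.0, 0.1, 9.8]
ft_force: [-0.2, -0.4, -0.8]
gripper_width: 0.0643
gripper_force: 0.0
```

Call:
send_rows --motion '[{"hand": 0, "dx": 0, "dy": 0, "dz": 0, "rx": 0, "ry": 0, "rz": 0}, {"hand": 0.2, "dx": 0, "dy": 0, "dz": 0, "rx": 0, "ry": 0, "rz": 0}, {"hand": 0.5, "dx": 0, "dy": 0, "dz": 0, "rx": 0, "ry": 0, "rz": 0}, {"hand": 0.5, "dx": 0, "dy": 0, "dz": 0, "rx": 0, "ry": 0, "rz": 0}, {"hand": 0.5, "dx": 0, "dy": 0, "dz": 0, "rx": 0, "ry": 0, "rz": 0}, {"hand": 0.5, "dx": 0, "dy": 0, "dz": 0, "rx": 0, "ry": 0, "rz": 0}, {"hand": 0.5, "dx": 0, "dy": 0, "dz": 0, "rx": 0, "ry": 0, "rz": 0}]' --force 30

```text
time_s: 18.98
tcp_pos: [0.4002, 0.2102, 0.088]
ee_rot: [180.0, -0.1, 9.8]
ft_force: [0.6, -3.5, 5.8]
gripper_width: 0.0297
gripper_force: 31.7
```

```bash
cat > arc.py <<'E'
import sys
from h import *
s=state(); p0=s["tcp_pos"]; A=R.from_euler("xyz",s["ee_rot"],degrees=True); print(p0.round(4),s["ee_rot"].round(2),s["ft_force"].round(1),s["gripper_width"])
a0,a1,n=map(float,sys.argv[1:4]); ex=np.array([np.cos(np.radians(9.9)),np.sin(np.radians(9.9)),0])
for a in np.linspace(a0,a1,int(n)+1)[1:]:
    d=.132*((np.cos(a0)-np.cos(a))*ex+(np.sin(a)-np.sin(a0))*np.array([0,0,1])); print(round(a,3),(A.inv().apply(d)*100).round(2))
E
python3 arc.py 0 .8 10
```

```text
[0.4002 0.2102 0.088 ] [ 1.7999e+02 -1.0000e-01  9.8200e+00] [ 0.6 -3.5  5.8] 0.029661640464034744
0.08 [ 0.04  0.   -1.05]
0.16 [ 0.17  0.   -2.1 ]
0.24 [ 0.38 -0.   -3.14]
0.32 [ 0.68 -0.   -4.15]
0.4 [ 1.05 -0.   -5.14]
0.48 [ 1.5  -0.   -6.09]
0.56 [ 2.03 -0.   -7.01]
0.64 [ 2.63 -0.   -7.88]
0.72 [ 3.29 -0.   -8.7 ]
0.8 [ 4.02 -0.   -9.46]
```

Call:
send_rows --motion '[{"hand": 0.5, "dx": 0.01, "dy": 0, "dz": -0.5, "rx": 0, "ry": 0, "rz": 0}, {"hand": 0.5, "dx": 0.04, "dy": 0, "dz": -1.05, "rx": 0, "ry": 0, "rz": 0}, {"hand": 0.5, "dx": 0.17, "dy": 0, "dz": -2.1, "rx": 0, "ry": 0, "rz": 0}, {"hand": 0.5, "dx": 0.38, "dy": 0, "dz": -3.14, "rx": 0, "ry": 0, "rz": 0}, {"hand": 0.5, "dx": 0.68, "dy": 0, "dz": -4.15, "rx": 0, "ry": 0, "rz": 0}, {"hand": 0.5, "dx": 0.68, "dy": 0, "dz": -4.15, "rx": 0, "ry": 0, "rz": 0}]'

```text
time_s: 19.48
tcp_pos: [0.4067, 0.2113, 0.1303]
ee_rot: [180.0, -0.1, 9.8]
ft_force: [-0.5, -3.3, -1.6]
gripper_width: 0.0296
gripper_force: 30.5
```

```bash
cat > ang.py <<'E'
from h import *
H=np.array([.5285,.2342,.084]); ex=np.array([np.cos(np.radians(9.9)),np.sin(np.radians(9.9)),0]); ey=np.array([-ex[1],ex[0],0])
s=state(); g=s["tcp_pos"]+R.from_euler("xyz",s["ee_rot"],degrees=True).apply([0,0,.002])-H
print("t",s["time_s"],"F",s["ft_force"].round(1),"M",s["moment"].round(2),"grip",s["gripper_width"].round(4),s["gripper_force"].round(1))
print("grasp: r",np.hypot(g@ex,g[2]).round(4),"ang",np.arctan2(g[2],-g@ex).round(3))
for c in ["wrist","top","side"]:
    f=grab_frame(c); P=cloud(f)-H; u=-(P@ex); v=P@ey; z=P[...,2]; px=f["pixels"].astype(int); ok=f["z_map"]>0; rr=np.hypot(u,z)
    red=ok&(px[...,0]>100)&(px[...,0]>2*px[...,1])&(px[...,0]>2*px[...,2])&(abs(v-.066)<.02)&(rr>.045)&(rr<.12)&(z>.02)
    yel=ok&(px[...,0]>110)&(px[...,0]-px[...,2]>25)&(px[...,0]<1.6*px[...,1])&(abs(v)<.044)&(rr>.02)&(rr<.09)&(u>0)&(z>-.02)
    for n,m in (("ptr",red),("cov",yel)):
        if m.sum()>8:
            x,y=u[m],z[m]; q=np.c_[x,y]; k=np.ones(len(q),bool)
            for _ in range(4):
                c0=q[k].mean(0); d=np.linalg.svd(q[k]-c0,full_matrices=False)[2][0]; d*=np.sign(d.sum()); e=(q-c0)@[-d[1],d[0]]; k=abs(e)<max(.003,2*np.median(abs(e)))
            print(c,n,m.sum(),"slope",np.arctan2(d[1],d[0]).round(3),"offset mm",(np.cross(d,c0)*1000).round(1),"rmean",np.hypot(*c0).round(3),"bearing",np.arctan2(c0[1],c0[0]).round(3))
    for q in ["cover_knob","pointer_tip"]:
        for d in tip_of(c,q)[:1]:
            p=w(f,d["location"])-H; print("  net",c,q,round(d["confidence"],2),"ang",np.arctan2(p[2],-p@ex).round(3),"r",np.hypot(p@ex,p[2]).round(3),"y",(p@ey).round(3))
E
python3 -W ignore ang.py; python3 arc.py .32 .88 9
```

```text
[0.4067 0.2113 0.1303] [ 1.7999e+02 -5.0000e-02  9.8000e+00] [-0.5 -3.3 -1.6] 0.02963305971595356
0.382 [ 0.28 -0.   -0.77]
0.444 [ 0.61 -0.   -1.52]
0.507 [ 0.99 -0.   -2.25]
0.569 [ 1.41 -0.   -2.96]
0.631 [ 1.88 -0.   -3.63]
0.693 [ 2.38 -0.   -4.28]
0.756 [ 2.93 -0.   -4.9 ]
0.818 [ 3.51 -0.01 -5.48]
0.88 [ 4.13 -0.01 -6.02]Traceback (most recent call last):
  File "ang.py", line 4, in <module>
    print("t",s["time_s"],"F",s["ft_force"].round(1),"M",s["moment"].round(2),"grip",s["gripper_width"].round(4),s["gripper_force"].round(1))
                                                                                     ^^^^^^^^^^^^^^^^^^^^^^^^
AttributeError: 'float' object has no attribute 'round'
```

```bash
sed -i 's/s\["gripper_width"\].round(4),s\["gripper_force"\].round(1)/s["gripper_width"],s["gripper_force"]/' ang.py; python3 -W ignore ang.py
```

```text
t 19.4833 F [-0.5 -3.3 -1.6] M [-0.54  0.13  0.09] grip 0.02963305971595356 30.534343421459198
grasp: r 0.1316 ang 0.344
wrist ptr 1905 slope 0.917 offset mm 7.6 rmean 0.087 bearing 1.005
wrist cov 27701 slope 0.32 offset mm 4.5 rmean 0.058 bearing 0.398
  net wrist cover_knob 0.65 ang 0.31 r 0.13 y -0.0
  net wrist pointer_tip 0.63 ang 0.947 r 0.109 y 0.066
top ptr 10 slope 0.953 offset mm 2.7 rmean 0.08 bearing 0.986
top cov 277 slope 0.314 offset mm 1.9 rmean 0.042 bearing 0.359
  net top pointer_tip 0.43 ang 0.947 r 0.105 y 0.068
side ptr 18 slope 0.933 offset mm 2.9 rmean 0.074 bearing 0.972
side cov 46 slope 0.295 offset mm 5.3 rmean 0.06 bearing 0.383
  net side cover_knob 0.63 ang 0.323 r 0.131 y 0.001
  net side pointer_tip 0.46 ang 0.949 r 0.11 y 0.069
```

Call:
send_rows --motion '[{"hand": 0.5, "dx": 0.28, "dy": 0, "dz": -0.77, "rx": 0, "ry": 0, "rz": 0}, {"hand": 0.5, "dx": 0.61, "dy": 0, "dz": -1.52, "rx": 0, "ry": 0, "rz": 0}, {"hand": 0.5, "dx": 0.99, "dy": 0, "dz": -2.25, "rx": 0, "ry": 0, "rz": 0}, {"hand": 0.5, "dx": 1.41, "dy": 0, "dz": -2.96, "rx": 0, "ry": 0, "rz": 0}, {"hand": 0.5, "dx": 1.88, "dy": 0, "dz": -3.63, "rx": 0, "ry": 0, "rz": 0}, {"hand": 0.5, "dx": 2.38, "dy": 0, "dz": -4.28, "rx": 0, "ry": 0, "rz": 0}, {"hand": 0.5, "dx": 2.93, "dy": 0, "dz": -4.9, "rx": 0, "ry": 0, "rz": 0}, {"hand": 0.5, "dx": 3.51, "dy": 0, "dz": -5.48, "rx": 0, "ry": 0, "rz": 0}, {"hand": 0.5, "dx": 4.13, "dy": 0, "dz": -6.02, "rx": 0, "ry": 0, "rz": 0}, {"hand": 0.5, "dx": 4.13, "dy": 0, "dz": -6.02, "rx": 0, "ry": 0, "rz": 0}, {"hand": 0.5, "dx": 4.13, "dy": 0, "dz": -6.02, "rx": 0, "ry": 0, "rz": 0}]'

```text
time_s: 20.85
tcp_pos: [0.4474, 0.2186, 0.1891]
ee_rot: [-180.0, -0.0, 9.8]
ft_force: [-2.8, -0.9, 4.0]
gripper_width: 0.029
gripper_force: 30.7
```

```bash
python3 -W ignore ang.py; python3 - <<'E'
from h import *
# wrist: profile of pointer & cover: offset from own line by radius, lateral extents
H=np.array([.5285,.2342,.084]); ex=np.array([np.cos(np.radians(9.9)),np.sin(np.radians(9.9)),0]); ey=np.array([-ex[1],ex[0],0])
f=grab_frame("wrist"); P=cloud(f)-H; u=-(P@ex); v=P@ey; z=P[...,2]; px=f["pixels"].astype(int)
red=(f["z_map"]>0)&(px[...,0]>100)&(px[...,0]>2*px[...,1])&(px[...,0]>2*px[...,2])&(abs(v-.066)<.03)&(z>-.02)
r=np.hypot(u,z); b=np.arctan2(z,u)
for lo in np.arange(.0,.125,.01):
    m=red&(r>=lo)&(r<lo+.01)
    if m.sum()>5: print(round(lo,3),m.sum(),"bearing",np.percentile(b[m],[5,50,95]).round(3),"perp@.94",(np.median((z*np.cos(.94)-u*np.sin(.94))[m])*1000).round(1),"v",np.percentile(v[m],[2,98]).round(4))
E
```

```text
t 20.85 F [-2.8 -0.9  4. ] M [-0.24  0.35  0.03] grip 0.029018640932146438 30.727112889289856
grasp: r 0.1321 ang 0.895
wrist ptr 728 slope 0.926 offset mm 7.0 rmean 0.083 bearing 1.011
wrist cov 13055 slope 0.859 offset mm 4.6 rmean 0.061 bearing 0.935
  net wrist cover_knob 0.76 ang 0.853 r 0.129 y -0.004
  net wrist pointer_tip 0.93 ang 0.96 r 0.107 y 0.069
top cov 36 slope 0.827 offset mm 3.7 rmean 0.048 bearing 0.905
side ptr 12 slope 0.976 offset mm 0.2 rmean 0.066 bearing 0.98
side cov 29 slope 0.84 offset mm 5.2 rmean 0.052 bearing 0.94
  net side cover_knob 0.65 ang 0.856 r 0.134 y 0.0
0.01 256 bearing [0.712 1.689 2.546] perp@.94 10.2 v [0.0667 0.0712]
0.02 58 bearing [1.101 1.155 1.198] perp@.94 5.3 v [0.0668 0.0708]
0.03 66 bearing [1.071 1.099 1.129] perp@.94 5.5 v [0.0672 0.0706]
0.04 72 bearing [1.048 1.067 1.093] perp@.94 5.7 v [0.067  0.0706]
0.05 81 bearing [1.034 1.048 1.062] perp@.94 6.0 v [0.0669 0.0706]
0.06 89 bearing [1.021 1.034 1.047] perp@.94 6.2 v [0.067  0.0707]
0.07 99 bearing [1.013 1.024 1.035] perp@.94 6.3 v [0.067  0.0705]
0.08 113 bearing [1.007 1.017 1.027] perp@.94 6.5 v [0.0669 0.0706]
0.09 150 bearing [0.979 1.009 1.019] perp@.94 6.5 v [0.0668 0.0706]
0.1 163 bearing [0.963 0.986 0.996] perp@.94 4.9 v [0.0668 0.0705]
```

```bash
python3 arc.py .865 .957 2
```

```text
[0.4471 0.2185 0.1888] [-1.7999e+02 -1.0000e-02  9.7900e+00] [-3.  -0.3  4.7] 0.0294058605358428
0.911 [ 0.47 -0.   -0.38]
0.957 [ 0.96 -0.   -0.74]
```

Call:
send_rows --motion '[{"hand": 0.5, "dx": 0.23, "dy": 0, "dz": -0.19, "rx": 0, "ry": 0, "rz": 0}, {"hand": 0.5, "dx": 0.47, "dy": 0, "dz": -0.38, "rx": 0, "ry": 0, "rz": 0}, {"hand": 0.5, "dx": 0.72, "dy": 0, "dz": -0.56, "rx": 0, "ry": 0, "rz": 0}, {"hand": 0.5, "dx": 0.96, "dy": 0, "dz": -0.74, "rx": 0, "ry": 0, "rz": 0}, {"hand": 0.5, "dx": 0.96, "dy": 0, "dz": -0.74, "rx": 0, "ry": 0, "rz": 0}, {"hand": 0.5, "dx": 0.96, "dy": 0, "dz": -0.74, "rx": 0, "ry": 0, "rz": 0}]'

```text
time_s: 21.85
tcp_pos: [0.4567, 0.2202, 0.1961]
ee_rot: [-180.0, -0.0, 9.8]
ft_force: [-1.6, 3.4, -1.3]
gripper_width: 0.0293
gripper_force: 30.1
```

```bash
sed -i 's/(rr>.045)&(rr<.12)/(rr>.022)\&(rr<.097)/' ang.py; python3 -W ignore ang.py; python3 -W ignore ang.py | grep wrist
```

```text
t 21.85 F [-1.6  3.4 -1.3] M [0.47 0.44 0.16] grip 0.029325857959447907 30.105662941932678
grasp: r 0.1321 ang 0.985
wrist ptr 621 slope 0.961 offset mm 4.7 rmean 0.064 bearing 1.034
wrist cov 11574 slope 0.945 offset mm 4.7 rmean 0.061 bearing 1.021
  net wrist cover_knob 0.65 ang 0.951 r 0.132 y -0.002
  net wrist pointer_tip 0.82 ang 0.94 r 0.108 y 0.066
top cov 27 slope 0.917 offset mm 3.9 rmean 0.049 bearing 0.997
side cov 11 slope 0.917 offset mm 5.5 rmean 0.045 bearing 1.04
  net side cover_knob 0.43 ang 0.98 r 0.134 y -0.002
  net side pointer_tip 0.53 ang 0.947 r 0.13 y -0.001
wrist ptr 612 slope 0.962 offset mm 4.7 rmean 0.064 bearing 1.035
wrist cov 11572 slope 0.945 offset mm 4.6 rmean 0.061 bearing 1.02
  net wrist cover_knob 0.97 ang 0.969 r 0.128 y -0.002
  net wrist pointer_tip 0.91 ang 0.969 r 0.111 y 0.066
```

Call:
send_rows --motion '[{"hand": 0.5, "dx": 0.08, "dy": 0, "dz": -0.06, "rx": 0, "ry": 0, "rz": 0}, {"hand": 0.5, "dx": 0.15, "dy": 0, "dz": -0.11, "rx": 0, "ry": 0, "rz": 0}, {"hand": 0.5, "dx": 0.15, "dy": 0, "dz": -0.11, "rx": 0, "ry": 0, "rz": 0}, {"hand": 0.5, "dx": 0.15, "dy": 0, "dz": -0.11, "rx": 0, "ry": 0, "rz": 0}, {"hand": 0.5, "dx": 0.15, "dy": 0, "dz": -0.11, "rx": 0, "ry": 0, "rz": 0}, {"hand": 0.5, "dx": 0.15, "dy": 0, "dz": -0.11, "rx": 0, "ry": 0, "rz": 0}]' --force 40

```text
time_s: 23.25
tcp_pos: [0.4577, 0.2203, 0.1969]
ee_rot: [-180.0, 0.1, 9.8]
ft_force: [-0.5, 6.1, -5.7]
gripper_width: 0.0293
gripper_force: 41.8
```

```bash
python3 -W ignore ang.py; python3 -W ignore ang.py | grep wrist; python3 wl.py w10 .6 .248 .068 .084
```

```text
t 23.25 F [-0.5  6.1 -5.7] M [0.83 0.31 0.15] grip 0.029289463509541536 41.76164209842682
grasp: r 0.1322 ang 0.994
wrist ptr 620 slope 0.962 offset mm 4.7 rmean 0.064 bearing 1.035
wrist cov 11432 slope 0.954 offset mm 4.7 rmean 0.061 bearing 1.03
  net wrist cover_knob 0.87 ang 0.983 r 0.129 y -0.003
  net wrist pointer_tip 0.76 ang 0.957 r 0.11 y 0.068
top cov 24 slope 0.938 offset mm 3.4 rmean 0.046 bearing 1.011
  net top cover_knob 0.64 ang -1.199 r 0.091 y 0.327
side cov 13 slope 0.922 offset mm 3.3 rmean 0.047 bearing 0.992
  net side cover_knob 0.39 ang 0.955 r 0.136 y 0.001
wrist ptr 616 slope 0.961 offset mm 4.8 rmean 0.064 bearing 1.035
wrist cov 11408 slope 0.955 offset mm 4.6 rmean 0.061 bearing 1.03
  net wrist cover_knob 0.56 ang 0.972 r 0.133 y -0.002
  net wrist pointer_tip 0.95 ang 0.994 r 0.111 y 0.064
24.2 [0.4577 0.2203 0.1969] [-1.7999e+02  5.0000e-02  9.7800e+00] [ 0.1  6.3 -7.1]
7241 [585.4 245.7] [ 28.7 110.4] 9.5 0.0747
```

```bash
python3 -c "
from h import *
print(state()['tcp_pos'],close_job())"
```

```text
the job is handed in; nothing more can be done
[0.45771358 0.22032583 0.19685338] None
```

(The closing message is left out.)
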